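# Put the torch back on charge

## Task

Pick up the torch lying on the desk and put it back on charge: press it down into the leaning fork clip of the charging cradle, past the sprung roller jaw, until its barrel sits fully home in both forks and the jaw has closed over it, tail (switch end) towards the contact block and lens out at the open end. Let go of it there, and do not knock or shift the mug and the multimeter.

Things in the scene. Friction and masses are not known exactly. Their poses are not given: they have to be found in the camera images.
- torch: Black torch, 160 mm long, 160 g, lying level. Origin: on its axis, mid barrel, 17 mm above the desk. Own y runs along the axis to the lens. Barrel round, 26 mm diameter, y -50 to +50 mm (grip it at the origin); hexagonal tail cap 34 mm across flats, y -72 to -50 mm; head 34 mm across, y +50 to +90 mm, yellow ring round it at +82 mm.
- torch_lens (a point): Middle of the torch's lens, on its axis 90 mm from the torch's origin.
- cradle: Grey and black charging cradle screwed to the desk; it stands elsewhere each time. Origin: on the desk under its foot; at yaw 0 x points away from the robot. Foot x -58 to +70 mm, y -100 to +56 mm. The black contact block is at its -y end. Highest point 145 mm.
- clip_seat (a point): Where the torch's origin belongs, at cradle [-30, 0, 80] mm. z points out of the clip's mouth, leaning 32 degrees from vertical to cradle -x (the robot); y is the seated torch's axis, from contact block to open lens end; x runs up the slope. Seats under the barrel at z -13 mm, fixed prongs at x -13 mm up to z +5, then flared outward to z +19.
- fork_a (a point): Fork next to the contact block, at clip_seat [0, -38, 0] mm, same axes as clip_seat. Each fork is 14 mm wide along y; between the two the gripper has free room from y -30 to +30 mm, down to z -34 mm (hinge shaft at x 18, z -38, radius 3 mm; deck at z -48 mm). The torch's collars leave 5 mm play at either side.
- fork_b (a point): Fork at the lens end, at clip_seat [0, 38, 0] mm, same axes and size.
- flange_top (a point): Top edge of the cradle's back flange, at clip_seat [67, -22, 32] mm, same axes. The flange runs along the whole cradle at x 63 to 71 mm and leans over the clip towards the robot, so the tool has to come in along clip_seat z, leaning as the clip does.
- contact_face (a point): Middle of the contact block's face with two brass pins, at clip_seat [0, -80, 0] mm, same axes. The block is 40 mm wide along x and rises to z +10 mm. The seated tail ends 8 mm from it; the longer head does not fit there.
- jaw (a joint): Sprung jaw on the upper (+x) side of the clip: two arms at x 16 to 22 mm of clip_seat, up to z +14 mm, each with an 8 mm roller over the mouth (centre x +9, z +13 mm at 0). 0 = shut on nothing; grows (rad) as it opens. A barrel pushed in with 5 to 12 N opens it to about 0.16; it reads about 0.03 closed over a seated barrel.
- mug: White dotted mug, 92 mm across, 93 mm high, standing on the blue mat at the left; origin at the centre of its underside. Bystander.
- multimeter: Yellow and black multimeter, 165 x 82 x 49 mm, lying on the blue mat at the left; origin at the centre of its underside, x along its length. Bystander.

How it is judged:
By the outcome, as a careful person would: the job done as asked, in the order asked, and still so for the second after the job is handed in, with the robot touching nothing.
It also fails if it takes over 38 s, if anything falls off the work surface, if the arm or the gripper's body presses on something with over 40 N, if the wrist force passes 120 N, or if a joint passes its speed limit or range.

## Robot

A 6-joint arm with a two-finger parallel gripper is mounted at the origin on a cart in front of the work surface, level with it; the furniture and walls round the work are solid. World frame = base frame: x ahead of the robot, y to its left, z up, the work surface at z = 0. Lengths are in m, angles in degrees, forces in N, time in s.
With the tool pointing down it reaches from about 0.375 to 0.9 m from the base axis. Payload 3.1 kg.
Tool frame: the origin (TCP) lies between the finger pads; the fingertips stand 11 mm ahead of it and the grasp point (between the pads) lies 8 mm behind it; z points along the fingers, y is the line along which they close (so a half turn about z gives the same grasp; the last joint's range is limited). The gripper opens to 87 mm and grips with 3 to 60 N. Pads are 19 mm wide; open, the fingers measure 117 mm over their backs; the gripper's body (75 mm by 190 mm) begins 51 mm behind the grasp point.
Start: joints at [-73.367, 30.224, 82.088, -0, 67.689, -10.227], TCP at [0.282, -0.558, 0.211] pointing down, gripper open.
Joint ranges: [-176.69, 176.69], [-43.24, 126.21], [12.49, 139.97], [-82, 262], [0, 151.66], [-163.58, 163.58]. Speed limits (degrees/s): [159.86, 159.86, 180, 180, 180, 180].

## Interface

Orientations are given as a 3x3 rotation matrix whose columns are the frame's x, y, z axes.
In Python, from rig import bot, viewer, workorder, models gives the robot as it stands.
- The arm moves only by the shell command python3 -m jog 'ROWS'. ROWS is JSON, a list of rows, each a list of 7 numbers: the opening, from 0 (shut) to 1 (fully open), then the shift along the tool's x, y, z in m, then the turn, a rotation vector about the tool's x, y, z in degrees. In form: [[claw, x, y, z, ax, ay, az], ...]. A call has 1 to 20 rows; each row is the pose to reach, as a shift and turn from the pose commanded when the call began, along the tool's axes at that moment; what a row does not reach only later rows make up. A row lasts 1/8 s, in which the tool goes at most 62.5 mm and 10.7 degrees, less where a joint would pass 70% of its speed; a pose out of reach is approached as far as the arm can. A call with a gripper value outside its range is refused whole. The fingers move at their own pace and stop on an object; the grip force is fixed at half the most. Time passes only in rows, so rows that repeat a pose let the fingers close. It gives the time, the measured TCP pose, the force, the opening and the grip force at its end, in the units of the state.
- bot.read_state(): the state, without advancing time (a new reading comes with each control period).
- viewer.capture(name): name is "side" or "top"; returns (picture, depth): 420x560x3 uint8, blue, green, red; 420x560 float32, m along the optical axis (not along the pixel's ray), 0 where there is no reading.
- viewer.camera_info(name): a dict with "fx", "fy", "cx", "cy" (pixels), "world_to_cam" (4x4, takes a point from world to camera coordinates). Camera axes: x right, y down, z forward; pixel columns grow to the right and rows downward; lengths in m; the calibration is good to about 2 mm. A picture is of the moment at which its call begins. camera_info takes no time and is no camera call.
- workorder.hand_in(): hands the job in; it is judged then, once.
Trained networks look in the newest picture that a camera, given by its name, has taken for a name from the list of things; names that differ only in an ending like _2 or _b are one class to them, and where a whole thing is asked for, a point or a joint stands for the part that bears it (a point fixed in the world has none). Each returns a list of dicts, best first, with "p" (0 to 1); they miss things now and then, are a little off and sometimes report something else, mostly with a low value. They report only what shows in the picture. A call takes as long as a camera call.
- models.outline_of(camera, thing): "mask" (420x560 bool, what is visible of it).
- models.tip_of(camera, thing): "xyz" ([x, y, z] in m, in world coordinates, good to about 4 mm: a listed point, or the origin of a listed thing).
The state is a dict: "time_s": time; "joint_positions": joint angles; "qvel": joint speeds; "tau": joint torques, N m; "position": TCP position; "tcp_rot": TCP orientation; "force": force on the tool from outside, world axes, zero at the start; "moment": the same for the moment, N m; "opening": opening from 0.0 (shut) to 1.0 (fully open); "grasp_force": force on a finger pad.
Only numpy, scipy, OpenCV 4.12 (cv2) and the standard library are available. Lean on these libraries where they do the work, as an engineer would, in place of code of your own. Each camera call takes 0.05 s, during which the arm holds its last target. There are 200 camera calls.

## Working session

There is one attempt and no reset: what is moved stays moved. The work goes in short steps, Python scripts to look and compute and a shell command to move; the robot and the scene stay as the last step left them, time stands still between calls to the robot, and variables do not carry over. Pictures are saved under pics/ and viewed, at most 10 in all, crops included, and the job is handed in when it is done.

```bash
mkdir -p pics; ls; cat > h.py <<'E'
import numpy as np, cv2
from rig import bot, viewer, workorder, models
def px2w(cam,u,v,d):
    c=viewer.camera_info(cam); p=np.array([(u-c['cx'])/c['fx']*d,(v-c['cy'])/c['fy']*d,d,1.])
    return (np.linalg.inv(np.array(c['world_to_cam']))@p)[:3]
def w2px(cam,P):
    c=viewer.camera_info(cam); q=np.array(c['world_to_cam'])@np.append(P,1)
    return np.array([c['fx']*q[0]/q[2]+c['cx'],c['fy']*q[1]/q[2]+c['cy']])
def cloud(cam,depth,mask):
    c=viewer.camera_info(cam); v,u=np.nonzero(mask&(depth>0)); d=depth[v,u]
    p=np.stack([(u-c['cx'])/c['fx']*d,(v-c['cy'])/c['fy']*d,d,np.ones_like(d)])
    return (np.linalg.inv(np.array(c['world_to_cam']))@p)[:3].T
E
cat > look.py <<'E'
from h import *
np.set_printoptions(precision=4,suppress=True)
ims=[]
for c in ["top","side"]:
    im,d=viewer.capture(c); cv2.imwrite(f"pics/{c}0.png",im); np.save(f"{c}_d.npy",d)
    for t in ["torch","torch_lens","cradle","clip_seat","fork_a","flange_top","contact_face","mug","multimeter"]:
        r=models.tip_of(c,t)
        print(c,t,[(round(x['p'],2),np.round(x['xyz'],4).tolist(),w2px(c,x['xyz']).round().tolist()) for x in r[:3]])
    for t in ["torch","cradle"]:
        r=models.outline_of(c,t)
        if r: np.save(f"{c}_{t}.npy",r[0]["mask"])
print(bot.read_state())
E
python3 look.py
```

```text
pics
top torch [(0.58, [0.4813, -0.1542, 0.013], [364.0, 239.0])]
top torch_lens [(0.92, [0.5066, -0.0713, 0.0213], [339.0, 229.0])]
top cradle [(0.79, [0.5754, 0.1903, 0.0009], [257.0, 203.0])]
top clip_seat [(0.73, [0.5553, 0.1958, 0.0815], [253.0, 203.0]), (0.41, [0.528, 0.121, 0.0812], [277.0, 213.0])]
top fork_a [(0.66, [0.5604, 0.232, 0.0775], [242.0, 200.0])]
top flange_top [(0.68, [0.5801, 0.1643, 0.1446], [264.0, 190.0])]
top contact_face [(0.74, [0.5276, 0.1217, 0.0827], [277.0, 213.0])]
top mug []
top multimeter [(0.87, [0.4637, 0.473, 0.0049], [164.0, 230.0])]
side torch []
side torch_lens [(0.3, [0.579, 0.1855, 0.0002], [257.0, 231.0])]
side cradle [(0.97, [0.579, 0.1867, -0.0023], [257.0, 232.0])]
side clip_seat [(0.86, [0.5517, 0.1975, 0.0782], [253.0, 213.0]), (0.63, [0.4628, 0.4717, 0.0007], [160.0, 248.0])]
side fork_a [(0.94, [0.5429, 0.162, 0.0781], [264.0, 215.0]), (0.58, [0.5559, 0.2348, 0.0823], [241.0, 212.0])]
side flange_top [(0.95, [0.5784, 0.1643, 0.1379], [264.0, 193.0])]
side contact_face [(0.93, [0.5297, 0.1222, 0.0817], [277.0, 216.0]), (0.15, [0.6022, 0.4625, 0.0034], [174.0, 227.0])]
side mug [(0.63, [0.582, 0.1882, -0.0025], [256.0, 232.0]), (0.58, [0.603, 0.4607, 0.0025], [175.0, 227.0]), (0.38, [0.5433, 0.1625, 0.0814], [264.0, 214.0])]
side multimeter [(0.85, [0.4618, 0.4743, 0.0034], [159.0, 248.0])]
{'time_s': 1.2, 'joint_positions': array([-73.3659,  30.2224,  82.0863,  -0.0025,  67.6912, -10.226 ]), 'qvel': array([-0.0207,  0.0206, -0.0156,  0.0507, -0.0018,  0.0404]), 'tau': array([  0.001 , -44.0013, -17.6986,   0.0633,   0.0504,  -0.    ]), 'position': array([ 0.2824, -0.5575,  0.2115]), 'tcp_rot': array([[ 0.8921,  0.4518, -0.    ],
       [ 0.4518, -0.8921, -0.    ],
       [-0.    , -0.    , -1.    ]]), 'force': array([-0.4024,  0.009 , -0.6018]), 'moment': array([-0.0167,  0.0588,  0.0261]), 'grasp_force': 0.0, 'opening': 0.9998596074479125}
```

```bash
python3 - <<'E'
import cv2
for c in ["top","side"]:
    im=cv2.imread(f"pics/{c}0.png")
    cv2.imwrite(f"pics/{c}0c.png",cv2.resize(im[130:330,180:440],None,fx=3,fy=3,interpolation=cv2.INTER_CUBIC))
E
python3 - <<'E'
from h import *
np.set_printoptions(precision=4,suppress=True)
import os
for c in ["top","side"]:
    f=f"{c}_torch.npy"
    if not os.path.exists(f): print(c,"no torch mask");continue
    P=cloud(c,np.load(f"{c}_d.npy"),np.load(f)); print(c,len(P),np.percentile(P,[2,50,98],axis=0))
    xy=P[:,:2]-P[:,:2].mean(0); print(P.mean(0),np.linalg.svd(xy,full_matrices=False)[2][0])
E
```

```text
top 486 [[ 0.4504 -0.2154  0.0041]
 [ 0.4839 -0.1375  0.0296]
 [ 0.5164 -0.0683  0.039 ]]
[ 0.4838 -0.1396  0.0284] [0.3065 0.9519]
side no torch mask
```

View pics/top0.png

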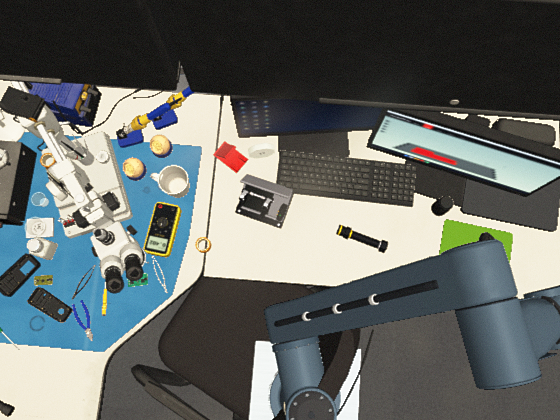

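View pics/side0c.png

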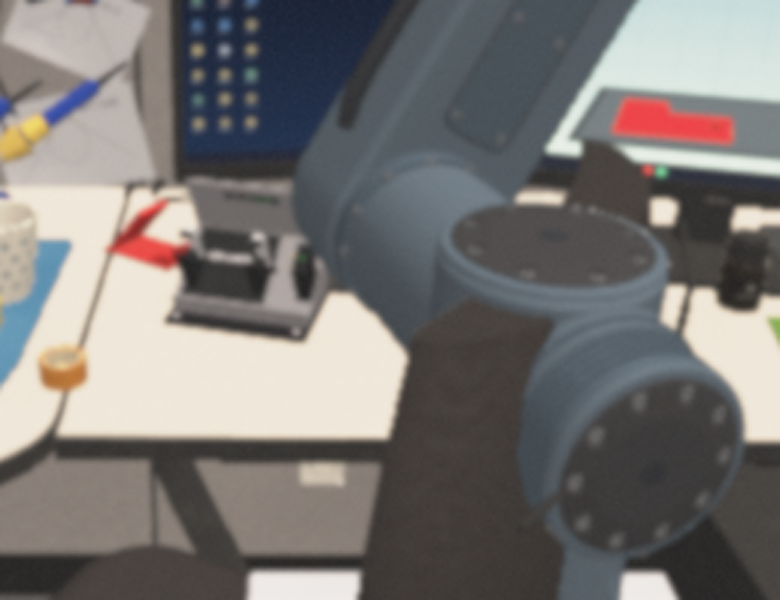

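Top view: the torch lies at about (362,238) with its yellow ring and lens to the left (342,230). The cradle is at (263,202), its contact block at the right end (277,213). The arm blocks the torch in the side view.

```bash
cat >> h.py <<'E'
from scipy.spatial.transform import Rotation as R
from scipy.optimize import least_squares
a=np.radians(32)
C=np.array([[np.cos(a),0,-np.sin(a)],[0,1,0],[np.sin(a),0,np.cos(a)]])  # clip axes in cradle frame
S=np.array([-.03,0,.08])
L={'cradle':np.zeros(3),'clip_seat':S,'fork_a':S+C@[0,-.038,0],'fork_b':S+C@[0,.038,0],'flange_top':S+C@[.067,-.022,.032],'contact_face':S+C@[0,-.08,0]}
def rz(d): return R.from_euler('z',d,degrees=True).as_matrix()
def fit(obs):
    f=lambda p:np.concatenate([rz(p[2])@L[n]+[p[0],p[1],p[3]]-np.array(x) for n,x in obs])*1e3
    return least_squares(f,[.577,.189,-18,0],loss='soft_l1',f_scale=3,x_scale=[.01,.01,1,.01])
def move(Pt,Rt):
    s=bot.read_state(); R0=s['tcp_rot']
    return R0.T@(np.array(Pt)-s['position'])*1e3, R.from_matrix(R0.T@Rt).as_rotvec(degrees=True)
def tooldown(yaw): # tool y at yaw, z down
    y=rz(yaw)[:,0]; z=np.array([0,0,-1.]); return np.stack([np.cross(y,z),y,z],1)
E
python3 - <<'E'
from h import *
np.set_printoptions(precision=4,suppress=True)
o=[('cradle',[.5754,.1903,.0009]),('clip_seat',[.5553,.1958,.0815]),('fork_b',[.5604,.232,.0775]),('flange_top',[.5801,.1643,.1446]),('contact_face',[.5276,.1217,.0827]),
('cradle',[.579,.1867,-.0023]),('clip_seat',[.5517,.1975,.0782]),('fork_a',[.5429,.162,.0781]),('fork_b',[.5559,.2348,.0823]),('flange_top',[.5784,.1643,.1379]),('contact_face',[.5297,.1222,.0817])]
r=fit(o); print(r.x); print(r.fun.reshape(-1,3))
print(move([.480,-.154,.10],tooldown(-17.8)))
E
```

```text
[  0.5786   0.189  -16.0261  -0.    ]
[[ 3.2232 -1.3066 -0.9453]
 [-5.5109  1.4756 -1.5453]
 [-0.1201  1.7988  2.4547]
 [ 1.928   0.8258 -2.0031]
 [ 0.1031 -1.3153 -2.7453]
 [-0.3768  2.2934  2.2547]
 [-1.9109 -0.2244  1.7547]
 [-3.6018 -1.2476  1.8547]
 [ 4.3799 -1.0012 -2.3453]
 [ 3.628   0.8258  4.6969]
 [-1.9969 -1.8153 -1.7453]]
(array([ 358.6092, -270.7176,  111.4553]), array([ -0.0011,   0.0021, -45.339 ]))
```

```bash
python3 -m jog '[[1,0.18,-0.135,0.02,0,0,-22],[1,0.359,-0.271,0.11,0,0,-45.3],[1,0.359,-0.271,0.11,0,0,-45.3],[1,0.359,-0.271,0.11,0,0,-45.3],[1,0.359,-0.271,0.11,0,0,-45.3],[1,0.359,-0.271,0.11,0,0,-45.3],[1,0.359,-0.271,0.11,0,0,-45.3],[1,0.359,-0.271,0.11,0,0,-45.3],[1,0.359,-0.271,0.11,0,0,-45.3],[1,0.359,-0.271,0.11,0,0,-45.3]]'
cat > look2.py <<'E'
from h import *
import sys
np.set_printoptions(precision=4,suppress=True)
tag=sys.argv[1]; o=[]
for c in ["top","side"]:
    im,d=viewer.capture(c); cv2.imwrite(f"pics/{c}{tag}.png",im)
    for t in ["torch","torch_lens","cradle","clip_seat","flange_top","contact_face"]:
        r=models.tip_of(c,t)
        if r: print(c,t,round(r[0]['p'],2),np.array(r[0]['xyz']))
        if r and r[0]['p']>.5 and t in L: o.append((t,r[0]['xyz']))
    r=models.outline_of(c,"torch")
    if r:
        P=cloud(c,d,r[0]["mask"]); P=P[P[:,2]>.008] 
        if len(P)>20: print(c,"torch mask",r[0]['p'],len(P),np.median(P,0),np.linalg.svd(P-P.mean(0),full_matrices=False)[2][0])
if len(o)>2: r=fit(o); print(r.x,len(o))
E
python3 look2.py 1
python3 - <<'E'
import cv2
im=cv2.imread("pics/side1.png"); cv2.imwrite("pics/side1c.png",cv2.resize(im[130:330,180:440],None,fx=3,fy=3,interpolation=cv2.INTER_CUBIC))
E
```

```text
time_s: 2.45
position: [0.4805, -0.1544, 0.1018]
tcp_rot: [[0.306, 0.952, 0.001], [0.952, -0.306, -0.001], [-0.001, 0.001, -1.0]]
force: [0.6, 0.1, 0.1]
opening: 0.999
grasp_force: 0.0
top torch_lens 0.44 [0.5537 0.1965 0.0791]
top clip_seat 0.93 [0.551  0.196  0.0781]
top flange_top 0.86 [0.5783 0.164  0.1416]
top contact_face 0.73 [0.5281 0.1211 0.0827]
[  0.5787   0.188  -16.901   -0.0003] 3
```

View pics/side1c.png

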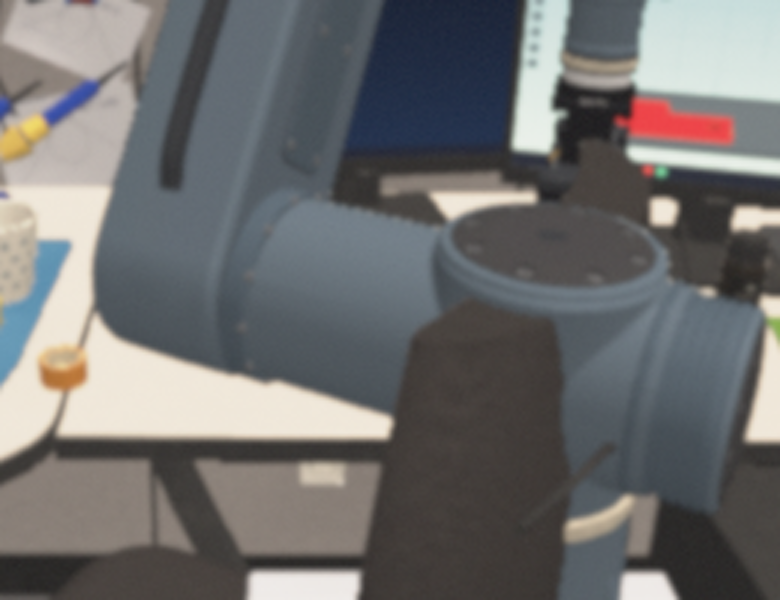

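The side view is now blocked by the arm, so I'll rely on the first measurements. Next I go down, close and lift.

```bash
python3 -m jog '[[1,0,0,0.05,0,0,0],[1,0,0,0.08,0,0,0],[1,0,0,0.088,0,0,0],[1,0,0,0.088,0,0,0],[0,0,0,0.088,0,0,0],[0,0,0,0.088,0,0,0],[0,0,0,0.088,0,0,0],[0,0,0,0.088,0,0,0],[0,0,0,0.088,0,0,0],[0,0,0,0.088,0,0,0]]'
python3 -m jog '[[0,0,0,0,0,0,0],[0,0,0,0,0,0,0]]'
```

```text
time_s: 4.5
position: [0.4802, -0.1536, 0.0135]
tcp_rot: [[0.306, 0.952, -0.0], [0.952, -0.306, 0.0], [0.0, -0.0, -1.0]]
force: [0.1, 0.7, -0.1]
opening: 0.404
grasp_force: 0.0
time_s: 4.75
position: [0.4799, -0.1534, 0.0133]
tcp_rot: [[0.306, 0.952, -0.001], [0.952, -0.306, 0.0], [0.0, -0.001, -1.0]]
force: [0.0, 0.0, -1.9]
opening: 0.218
grasp_force: 23.6
```

```bash
python3 -m jog '[[0,0,0,0,0,0,0],[0,0,0,-0.01,0,0,0],[0,0,0,-0.05,0,0,0],[0,0,0,-0.10,0,0,0],[0,0,0,-0.15,0,0,0],[0,0,0,-0.2,0,0,0],[0,0,0,-0.2,0,0,0],[0,0,0,-0.2,0,0,0]]'
python3 look2.py 2
python3 - <<'E'
import cv2,numpy as np
a=[cv2.resize(cv2.imread(f"pics/{c}2.png")[110:310,240:440],None,fx=2,fy=2,interpolation=cv2.INTER_CUBIC) for c in("top","side")]
cv2.imwrite("pics/b2.png",np.hstack(a))
E
```

```text
time_s: 5.75
position: [0.4797, -0.1533, 0.2137]
tcp_rot: [[0.306, 0.952, 0.0], [0.952, -0.306, -0.0], [-0.0, 0.0, -1.0]]
force: [0.2, -0.0, -1.1]
opening: 0.007
grasp_force: 0.0
top torch_lens 0.7 [ 0.5049 -0.0694  0.0192]
top cradle 0.77 [ 0.5745  0.1947 -0.0002]
top clip_seat 0.73 [0.5519 0.1963 0.0802]
top flange_top 0.87 [0.5782 0.1631 0.1421]
top contact_face 0.78 [0.5291 0.1192 0.0841]
[  0.5762   0.1898 -13.6565   0.0006] 4
```

View pics/b2.png

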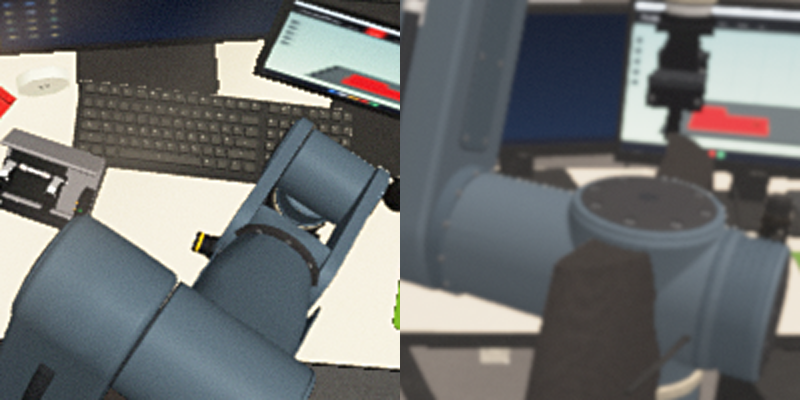

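The fingers shut on nothing (opening 0.007), so the torch was missed or slipped out. I'll move aside, reopen and look again.

```bash
python3 -m jog '[[1,-0.06,0,0,0,0,0],[1,-0.12,0,0,0,0,0],[1,-0.18,0,0,0,0,0],[1,-0.24,0,0,0,0,0],[1,-0.24,0,0,0,0,0],[1,-0.24,0,0,0,0,0]]'
python3 look2.py 3
python3 - <<'E'
import cv2,numpy as np
a=[cv2.resize(cv2.imread(f"pics/{c}3.png")[170:290,300:420],None,fx=3.3,fy=3.3,interpolation=cv2.INTER_CUBIC) for c in("top","side")]
cv2.imwrite("pics/b3.png",np.hstack(a))
E
```

```text
time_s: 7.3
position: [0.4063, -0.3816, 0.2131]
tcp_rot: [[0.307, 0.952, -0.0], [0.952, -0.307, 0.001], [0.001, -0.001, -1.0]]
force: [-0.4, -0.2, -0.9]
opening: 0.608
grasp_force: 0.0
top torch 0.65 [0.5372 0.1625 0.0798]
top torch_lens 0.52 [ 0.5005 -0.0697  0.0168]
top cradle 0.92 [0.5743 0.1916 0.0036]
top clip_seat 0.87 [0.5505 0.2005 0.0794]
top flange_top 0.97 [0.5814 0.1635 0.142 ]
top contact_face 0.74 [0.5641 0.2358 0.081 ]
top torch mask 0.64 166 [ 0.4952 -0.0872  0.0307] [-0.261  -0.9653  0.0041]
side torch 0.52 [0.554  0.1963 0.0805]
side cradle 0.7 [ 0.5785  0.1889 -0.0004]
side clip_seat 0.82 [0.5546 0.1971 0.0792]
side contact_face 0.52 [ 0.5796  0.1868 -0.0017]
[ 0.5793  0.202  10.2449 -0.0004] 7
```

View pics/b3.png

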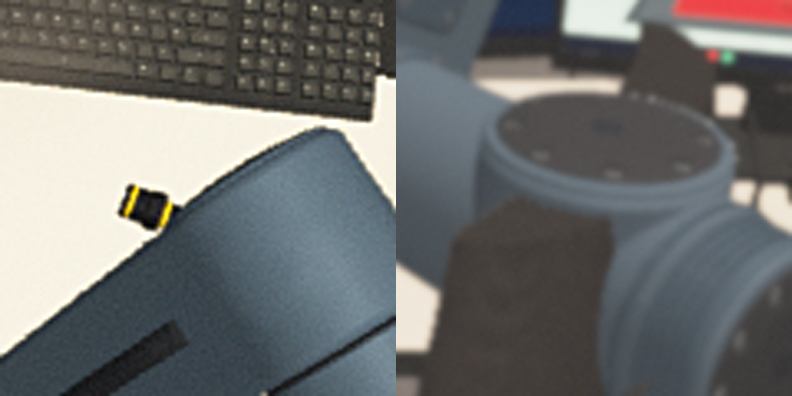

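```bash
python3 -m jog '[[1,-0.06,-0.02,0,0,0,0],[1,-0.12,-0.04,0,0,0,0],[1,-0.18,-0.06,0,0,0,0],[1,-0.22,-0.065,0,0,0,0],[1,-0.22,-0.065,0,0,0,0]]'
python3 look2.py 4
python3 - <<'E'
import cv2,numpy as np
im=cv2.imread("pics/top4.png")
cv2.imwrite("pics/b4.png",cv2.resize(im[190:280,310:430],None,fx=6.5,fy=6.5,interpolation=cv2.INTER_CUBIC))
E
```

```text
time_s: 8.72
position: [0.2753, -0.5749, 0.2132]
tcp_rot: [[0.311, 0.951, 0.0], [0.951, -0.311, -0.002], [-0.002, 0.001, -1.0]]
force: [-0.9, 0.3, 1.0]
opening: 0.996
grasp_force: 0.0
top torch 0.59 [ 0.477  -0.1544  0.0113]
top torch_lens 0.74 [ 0.5025 -0.0704  0.0165]
top cradle 0.7 [0.5739 0.1891 0.0006]
top clip_seat 0.88 [0.5528 0.1971 0.0782]
top flange_top 0.71 [0.5793 0.1626 0.1424]
top contact_face 0.68 [0.5291 0.1198 0.0835]
top torch mask 0.75 423 [ 0.4792 -0.1348  0.0305] [-0.2901 -0.957  -0.0056]
side cradle 0.68 [ 0.578   0.1857 -0.0009]
side clip_seat 0.74 [0.5542 0.1952 0.08  ]
side flange_top 0.86 [0.5799 0.1643 0.1392]
side contact_face 0.67 [0.5269 0.122  0.0785]
[  0.5789   0.1876 -17.3271  -0.0006] 8
```

View pics/b4.png

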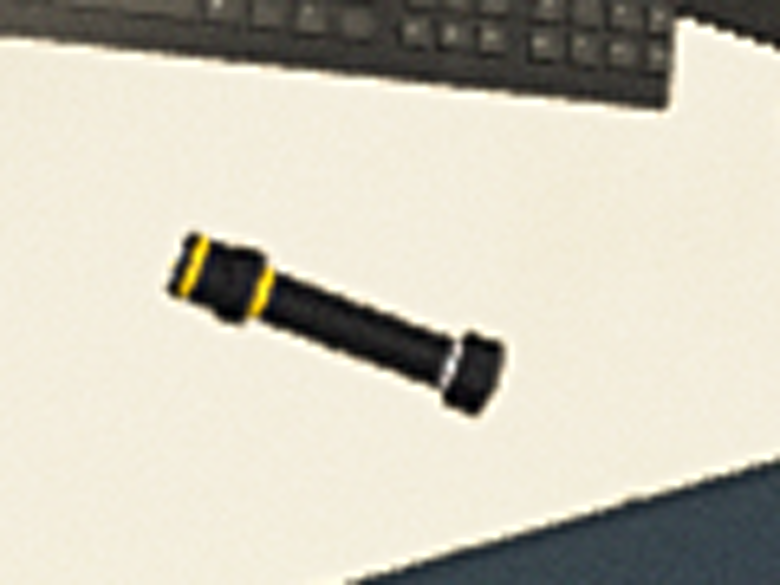

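The torch shows clearly at crop (180,265) to (490,380), and has moved only about 3 mm. So it was touched and slipped out, probably because the pads were too high. I'll go back a little lower and close in stages, watching the opening.

```bash
python3 - <<'E'
from h import *
np.set_printoptions(precision=4,suppress=True)
print(px2w("top",0,0,1),np.linalg.inv(np.array(viewer.camera_info("top")['world_to_cam']))[:3,3])
c=np.linalg.inv(np.array(viewer.camera_info("top")['world_to_cam']))[:3,3]
for u,v in((365,240.5),(310+272/6.5,190+295/6.5),(310+445/6.5,190+362/6.5)):
    p=px2w("top",u,v,1.); t=(.017-c[2])/(p[2]-c[2]); print(c+t*(p-c))
print(move([.477,-.154,.05],tooldown(-17)))
E
```

```text
[0.7587 0.6666 0.7254] [0.1823 0.0823 1.6167]
[ 0.4773 -0.1554  0.017 ]
[ 0.4903 -0.1138  0.017 ]
[ 0.4643 -0.1977  0.017 ]
(array([458.5658,  62.021 , 163.474 ]), array([ 0.0046,  0.0024, -0.8358]))
```

```bash
python3 -m jog '[[1,0.458,0.062,0.1,0,0,-1],[1,0.458,0.062,0.1,0,0,-1],[1,0.458,0.062,0.1,0,0,-1],[1,0.458,0.062,0.1,0,0,-1],[1,0.458,0.062,0.1,0,0,-1],[1,0.458,0.062,0.1,0,0,-1],[1,0.458,0.062,0.1,0,0,-1],[1,0.458,0.062,0.1,0,0,-1],[1,0.458,0.062,0.15,0,0,-1],[1,0.458,0.062,0.19,0,0,-1],[0.45,0.458,0.062,0.2015,0,0,-1],[0.45,0.458,0.062,0.2015,0,0,-1],[0.45,0.458,0.062,0.2015,0,0,-1],[0.45,0.458,0.062,0.2015,0,0,-1],[0.45,0.458,0.062,0.2015,0,0,-1],[0.45,0.458,0.062,0.2015,0,0,-1]]'
```

```text
time_s: 11.52
position: [0.477, -0.1547, 0.0124]
tcp_rot: [[0.29, 0.957, 0.001], [0.957, -0.29, -0.0], [-0.0, 0.001, -1.0]]
force: [0.7, 0.3, -0.1]
opening: 0.47
grasp_force: 0.0
```

```bash
for i in 1 2 3 4 5; do python3 -m jog '[[0.1,0,0,0.001,0,0,0]]' | grep -E 'pos|force|open' | tr '\n' ' '; echo; done
```

```text
position: [0.4769, -0.1546, 0.0111] force: [1.0, 0.3, -0.3] opening: 0.404 grasp_force: 0.0 
position: [0.4767, -0.1545, 0.0099] force: [-0.7, 0.1, 0.4] opening: 0.306 grasp_force: 0.5 
position: [0.4761, -0.1543, 0.0096] force: [-3.2, 1.0, 16.5] opening: 0.262 grasp_force: 31.0 
position: [0.4762, -0.1543, 0.0094] force: [-3.1, 1.4, 22.9] opening: 0.262 grasp_force: 32.1 
position: [0.4762, -0.1543, 0.0093] force: [-5.6, 1.5, 31.4] opening: 0.267 grasp_force: 33.1
```

```bash
for i in 1 2 3 4; do python3 -m jog '[[0.1,0,0,-0.004,0,0,0]]' | grep -E 'pos|force|open' | tr '\n' ' '; echo; done
```

```text
position: [0.4766, -0.1545, 0.0115] force: [0.2, 0.3, -2.3] opening: 0.267 grasp_force: 28.5 
position: [0.4766, -0.1545, 0.0148] force: [0.1, -0.4, -2.3] opening: 0.262 grasp_force: 28.5 
position: [0.4765, -0.1544, 0.0187] force: [0.2, -0.3, -2.4] opening: 0.264 grasp_force: 28.5 
position: [0.4766, -0.1545, 0.0228] force: [-0.0, 0.2, -2.5] opening: 0.262 grasp_force: 28.5
```

The torch is now held (28 N grip, weight showing on the force sensor). Next I pool all the cradle sightings and work out the pre-insertion pose.

```bash
cat > plan.py <<'E'
from h import *
np.set_printoptions(precision=4,suppress=True)
O='''cradle .5754 .1903 .0009|clip_seat .5553 .1958 .0815|fork_b .5604 .232 .0775|flange_top .5801 .1643 .1446|contact_face .5276 .1217 .0827|cradle .579 .1867 -.0023|clip_seat .5517 .1975 .0782|fork_a .5429 .162 .0781|fork_b .5559 .2348 .0823|flange_top .5784 .1643 .1379|contact_face .5297 .1222 .0817|clip_seat .551 .196 .0781|flange_top .5783 .164 .1416|contact_face .5281 .1211 .0827|cradle .5745 .1947 -.0002|clip_seat .5519 .1963 .0802|flange_top .5782 .1631 .1421|contact_face .5291 .1192 .0841|cradle .5743 .1916 .0036|clip_seat .5505 .2005 .0794|flange_top .5814 .1635 .142|cradle .5785 .1889 -.0004|clip_seat .5546 .1971 .0792|cradle .5739 .1891 .0006|clip_seat .5528 .1971 .0782|flange_top .5793 .1626 .1424|contact_face .5291 .1198 .0835|cradle .578 .1857 -.0009|clip_seat .5542 .1952 .08|flange_top .5799 .1643 .1392|contact_face .5269 .122 .0785'''
o=[(l.split()[0],[float(v) for v in l.split()[1:]]) for l in O.split('|')]
p=fit(o).x; p[3]=0
W=rz(p[2])@C; seat=rz(p[2])@S+[p[0],p[1],0]
T=np.stack([W[:,1],W[:,0],-W[:,2]],1)
def tcp(dx,dy,dz): return seat+W@np.array([dx,dy,dz])+T[:,2]*.0075
E
python3 - <<'E'
from plan import *
print(p,seat); print(T)
# yaw from face->seat means
f=lambda n:np.mean([x for m,x in o if m==n],0)
for n in L: print(n,f(n), rz(p[2])@L[n]+[p[0],p[1],0])
print(bot.read_state()['position'])
for dz in(.11,.05): print(tcp(0,0,dz),move(tcp(0,0,dz),T))
E
```

```text
[  0.5785   0.1886 -16.3809   0.    ] [0.5497 0.1971 0.08  ]
[[ 0.282   0.8136  0.5084]
 [ 0.9594 -0.2392 -0.1494]
 [ 0.      0.5299 -0.848 ]]
cradle [0.5762 0.1896 0.0002] [0.5785 0.1886 0.    ]
clip_seat [0.5527 0.1969 0.0793] [0.5497 0.1971 0.08  ]
fork_a [0.5429 0.162  0.0781] [0.539  0.1606 0.08  ]
fork_b [0.5581 0.2334 0.0799] [0.5604 0.2335 0.08  ]
flange_top [0.5794 0.1637 0.1414] [0.5817 0.1647 0.1426]
contact_face [0.5284 0.121  0.0822] [0.5271 0.1203 0.08  ]
[ 0.4766 -0.1545  0.0228]
[0.4976 0.2124 0.1669] (array([ 357.2237,  -86.2793, -143.9927]), array([-32.0426,   0.1171,  -0.4502]))
[0.5281 0.2034 0.116 ] (array([357.4685, -54.4472, -93.1336]), array([-32.0426,   0.1171,  -0.4502]))
```

```bash
python3 - <<'E'
from plan import *
import os
for c in ("top","side"):
    if not os.path.exists(f"{c}_cradle.npy"): continue
    P=cloud(c,np.load(f"{c}_d.npy"),np.load(f"{c}_cradle.npy")); Q=(P-seat)@W*1e3; K=(P-[p[0],p[1],0])@rz(p[2])*1e3
    print(c,len(P),"cradle pct",np.percentile(K,[1,50,99],axis=0))
    fl=(Q[:,0]>45)&(Q[:,0]<85)&(Q[:,2]>-25)&(Q[:,2]<28)&(abs(Q[:,1])<90); print(" flange face x",np.percentile(Q[fl,0],[10,25,50,75,90]),fl.sum(), np.polyfit(Q[fl,1],Q[fl,0],1))
    ft=(K[:,2]<25); print(" low pts",np.percentile(K[ft],[2,50,98],axis=0),ft.sum())
    b=(Q[:,1]<-82)&(abs(Q[:,0])<40); print(" block",np.percentile(Q[b],[5,50,95],axis=0) if b.sum()>5 else b.sum())
E
```

```text
top 2044 cradle pct [[-55.3511 -97.6086   3.2258]
 [  0.6072 -25.7492  56.3701]
 [ 55.5011  51.8075 146.4982]]
 flange face x [70.5935 71.5108 72.5551 73.4919 74.2061] 279 [-0.0211 71.9608]
 low pts [[-55.4937 -99.0581   1.7148]
 [-43.5419 -33.4492  10.4767]
 [ 40.2927  50.3013  24.4418]] 392
 block [[-30.9331 -98.3243 -87.0435]
 [ 11.3305 -93.5316 -32.8823]
 [ 34.5048 -83.5933  11.7398]]
```

```bash
python3 -m jog '[[0.1,0,0,-0.05,0,0,0],[0.1,0,0,-0.1,0,0,0],[0.1,0.05,0,-0.15,0,0,0],[0.1,0.1,-0.02,-0.19,-8,0,0],[0.1,0.15,-0.04,-0.19,-16,0,0],[0.1,0.2,-0.06,-0.18,-24,0,0],[0.1,0.25,-0.08,-0.16,-32,0,-0.5],[0.1,0.3,-0.086,-0.145,-32,0,-0.5],[0.1,0.34,-0.086,-0.144,-32,0,-0.5],[0.1,0.357,-0.086,-0.144,-32,0,-0.5],[0.1,0.357,-0.086,-0.144,-32,0,-0.5],[0.1,0.357,-0.086,-0.144,-32,0,-0.5]]'
cat > look3.py <<'E'
from plan import *
import sys
tag=sys.argv[1]
for c in ["top","side"]:
    im,d=viewer.capture(c); cv2.imwrite(f"pics/{c}{tag}.png",im); np.save(f"{c}_d{tag}.npy",d)
    for t in ["torch","torch_lens","clip_seat","fork_a","flange_top","contact_face"]:
        r=models.tip_of(c,t)
        for q in r[:2]: print(c,t,round(q['p'],2),np.array(q['xyz']),"clip mm",(q['xyz']-seat)@W*1e3)
    for t in ["torch"]:
        r=models.outline_of(c,t)
        if r: P=cloud(c,d,r[0]["mask"]); print("mask",r[0]['p'],len(P),((np.median(P,0)-seat)@W*1e3) if len(P) else '')
u=[cv2.resize(cv2.imread(f"pics/{c}{tag}.png")[130:270,200:340],(400,400),interpolation=cv2.INTER_CUBIC) for c in("top","side")]
cv2.imwrite(f"pics/b{tag}.png",np.hstack(u))
s=bot.read_state(); print("TCP axis point clip mm",(s['position']-.0075*s['tcp_rot'][:,2]-seat)@W*1e3,"tilt err",R.from_matrix(s['tcp_rot'].T@T).as_rotvec(degrees=True),s['opening'],s['grasp_force'],s['time_s'])
E
python3 look3.py 5
```

```text
time_s: 14.15
position: [0.4982, 0.2167, 0.1665]
tcp_rot: [[0.275, 0.815, 0.51], [0.961, -0.233, -0.146], [-0.001, 0.53, -0.848]]
force: [0.5, -0.7, -2.2]
opening: 0.261
grasp_force: 28.6
top torch 0.69 [0.4969 0.2217 0.1699] clip mm [ -1.2126   8.7415 106.7658]
top torch 0.45 [0.5347 0.1631 0.0808] clip mm [ -3.6581 -36.8193   3.2292]
top torch_lens 0.64 [0.5192 0.3024 0.1728] clip mm [ -0.8329  92.4548 109.9482]
top clip_seat 0.94 [0.5527 0.2006 0.081 ] clip mm [ 2.1243  4.2349 -0.1482]
top fork_a 0.97 [0.5616 0.2319 0.0791] clip mm [ 0.8727 36.7743 -1.6066]
top fork_a 0.6 [0.5359 0.1629 0.0793] clip mm [ -3.4288 -36.6728   1.3171]
top flange_top 0.84 [0.5791 0.1645 0.1447] clip mm [ 65.9938 -22.9544  35.0553]
top contact_face 0.77 [0.5308 0.121  0.0823] clip mm [  4.0326 -78.3103   0.1922]
mask 0.86 280 [ 13.0083 -21.9959 118.0458]
side torch_lens 0.67 [0.5281 0.1215 0.0848] clip mm [  3.0411 -78.5921   3.7598]
side clip_seat 0.64 [0.5527 0.1955 0.0785] clip mm [ 2.0192 -0.6581 -3.0305]
side fork_a 0.82 [0.5444 0.1626 0.0817] clip mm [  4.8306 -34.5634  -1.0139]
side flange_top 0.84 [0.5798 0.1643 0.1409] clip mm [ 64.5975 -22.9488  31.447 ]
side contact_face 0.91 [0.5267 0.1202 0.081 ] clip mm [  0.1992 -80.2341   1.0547]
side contact_face 0.34 [0.579  0.167  0.1441] clip mm [ 64.9966 -20.5841  34.971 ]
TCP axis point clip mm [  0.4269  -0.3089 109.8187] tilt err [0.0028 0.1098 0.0705] 0.26430286304662093 28.558818697929382 14.95
```

View pics/b5.png

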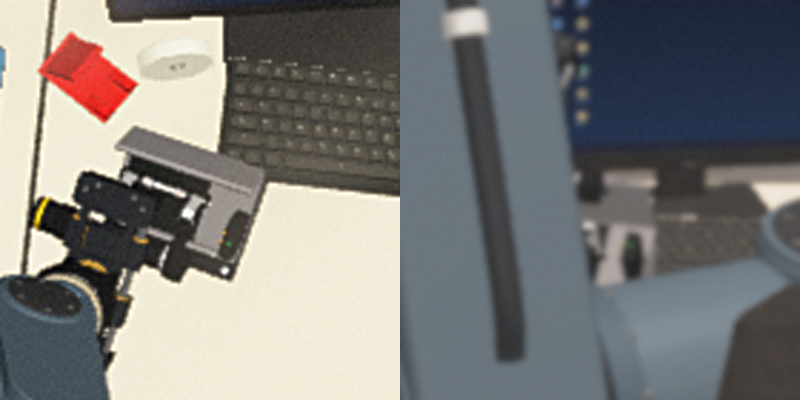

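The top view shows the torch in the gripper at about (90,225), lens to the left at (40,215). It sits over the robot side of the clip, with the flange at (190,165) and the block at (235,235). The numbers agree with a straight approach. Depth and networks both put the clip about 1.5 mm further up the slope than my fit, so I go in with that offset.

```bash
python3 -m jog '[[0.1,0,0.001,0.03,0,0,0],[0.1,0,0.001,0.055,0,0,0],[0.1,0,0.001,0.07,0,0,0],[0.1,0,0.001,0.08,0,0,0],[0.1,0,0.001,0.08,0,0,0],[0.1,0,0.001,0.08,0,0,0]]'
cat > st.py <<'E'
from plan import *
s=bot.read_state(); print("axis clip",(s['position']-.0075*s['tcp_rot'][:,2]-seat)@W*1e3,"F clip",s['force']@W,"M clip",s['moment']@W,"open",round(s['opening'],3),round(s['grasp_force'],1),s['time_s'])
E
python3 st.py
for i in 1 2; do python3 -m jog '[[0.1,0,0,0.005,0,0,0]]' >/dev/null; python3 st.py; done
```

```text
time_s: 15.7
position: [0.5393, 0.1999, 0.0999]
tcp_rot: [[0.282, 0.814, 0.508], [0.96, -0.238, -0.151], [-0.002, 0.53, -0.848]]
force: [0.4, 0.9, -1.7]
opening: 0.257
grasp_force: 28.6
axis clip [ 1.3769 -0.2034 30.0628] F clip [-0.8208  1.0112 -1.4701] M clip [-0.0415  0.4917 -0.0234] open 0.257 28.6 15.7
axis clip [ 0.2785 -0.4911 25.9044] F clip [-6.5615  0.4642  6.4152] M clip [-0.0158  1.3784  0.0399] open 0.266 29.7 15.825
axis clip [-1.1003 -0.606  20.7013] F clip [-6.1927  0.8831  1.9643] M clip [0.0396 1.4514 0.195 ] open 0.26 29.0 15.95
```

```bash
for i in 1 2 3; do python3 -m jog '[[0.1,0,0,0.004,0,0,0]]' >/dev/null; python3 st.py; done
```

```text
axis clip [-1.5845 -0.5485 16.3875] F clip [-6.1337  0.5202 -0.0701] M clip [0.1467 1.474  0.2132] open 0.262 28.8 16.075
axis clip [-1.3384 -0.4799 12.3048] F clip [-3.3119 -0.2295  2.7365] M clip [0.0748 0.9214 0.1624] open 0.263 29.2 16.2
axis clip [-0.0597 -0.2086  8.1724] F clip [-3.6135  0.879   1.2629] M clip [-0.0072  0.8955 -0.0292] open 0.262 29.2 16.325
```

```bash
for i in 1 2 3; do python3 -m jog '[[0.1,0,0,0.003,0,0,0]]' >/dev/null; python3 st.py; done
```

```text
axis clip [ 0.9097 -0.1062  5.0799] F clip [-4.8151  0.1943 -4.372 ] M clip [-0.0164  1.3402 -0.037 ] open 0.263 28.4 16.45
axis clip [1.3938 0.0347 2.1349] F clip [-4.5378  0.3474 -5.1906] M clip [-0.0904  1.2867 -0.0139] open 0.266 28.0 16.575
axis clip [ 2.1157 -0.1618  0.0612] F clip [-5.995  -2.6918 21.411 ] M clip [-0.3817  1.2618  0.1573] open 0.262 31.6 16.7
```

Negative z force (the jaw snapping shut), then 21 N at z≈0: it has bottomed out in the seats. I release and back out along clip z.

```bash
python3 -m jog '[[0.1,0,0,0,0,0,0]]' >/dev/null; python3 st.py
python3 -m jog '[[0.6,0,0,-0.001,0,0,0],[0.6,0,0,-0.001,0,0,0],[0.6,0,0,-0.001,0,0,0],[0.6,0,0,-0.001,0,0,0],[0.6,0,0,-0.001,0,0,0]]' >/dev/null; python3 st.py
python3 -m jog '[[0.6,0,0,-0.01,0,0,0],[0.6,0,0,-0.04,0,0,0],[0.6,0,0,-0.08,0,0,0],[0.6,0,0,-0.13,0,0,0],[0.6,0,0,-0.13,0,0,0]]' >/dev/null; python3 st.py
python3 look3.py 6
```

```text
axis clip [ 2.1719 -0.1648  0.3345] F clip [-4.959  -1.5757  2.0987] M clip [-0.3418  1.3451  0.1297] open 0.265 29.2 16.825
axis clip [3.4383 1.0208 0.9185] F clip [-1.0088  0.4523  0.4419] M clip [-0.0134  0.3017 -0.014 ] open 0.591 0.0 17.45
axis clip [  4.4766   2.3271 133.7748] F clip [ 0.4577  0.2634 -0.7016] M clip [-0.0192  0.2697 -0.065 ] open 0.6 0.0 18.075
top torch 0.74 [0.5502 0.1971 0.0801] clip mm [ 0.4504  0.1719 -0.1635]
top clip_seat 0.67 [0.5801 0.1622 0.1429] clip mm [ 66.4037 -24.879   32.6767]
top clip_seat 0.65 [0.5518 0.1961 0.0771] clip mm [ 0.4016 -0.3363 -3.6706]
top fork_a 0.93 [0.5591 0.2354 0.0795] clip mm [-1.7865 39.4272  0.5267]
top fork_a 0.59 [0.536  0.1639 0.0775] clip mm [ -4.5405 -35.6852  -0.1107]
top flange_top 0.62 [0.5775 0.1638 0.1415] clip mm [ 63.1637 -24.0772  33.0504]
top contact_face 0.55 [0.56   0.2322 0.0791] clip mm [-0.5008 36.6109 -0.7483]
mask 0.57 192 [  6.912  -43.0001  10.7809]
side clip_seat 0.86 [0.5527 0.196  0.0792] clip mm [ 2.2706 -0.1784 -2.3622]
side fork_a 0.87 [0.5401 0.1655 0.0795] clip mm [ -0.5274 -32.9938  -0.26  ]
side fork_a 0.58 [0.5528 0.1956 0.0796] clip mm [ 2.6596 -0.534  -2.1336]
side flange_top 0.62 [0.5791 0.1634 0.1408] clip mm [ 64.1902 -24.0097  31.5836]
side flange_top 0.5 [ 0.5774  0.1888 -0.0028] clip mm [-19.3642  -0.1202 -85.5358]
side contact_face 0.63 [0.5291 0.1233 0.081 ] clip mm [  1.4105 -76.5831   0.2978]
TCP axis point clip mm [  3.1681   1.2514 130.8518] tilt err [-0.1775  0.2085  0.0838] 0.5981632960973879 0.0 18.875
```

View pics/b6.png

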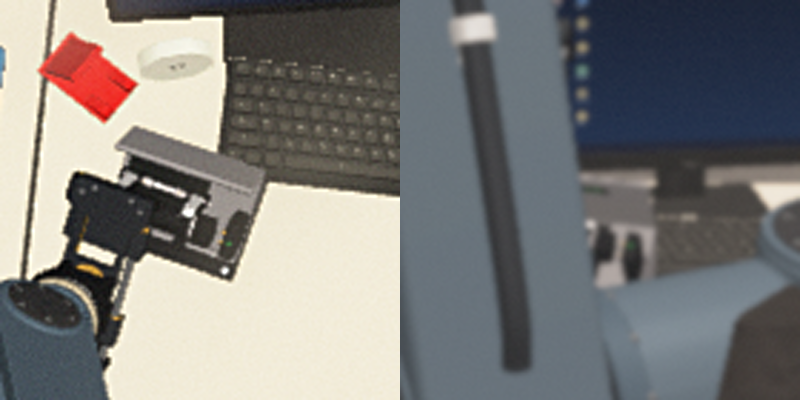

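The torch shows in the clip, tail at (203,232) next to the block at (235,235). I swing the arm aside for a clear look.

```bash
python3 -m jog '[[0.6,-0.06,0,-0.03,0,0,0],[0.6,-0.12,0,-0.05,0,0,0],[0.6,-0.18,0,-0.05,0,0,0],[0.6,-0.24,0,-0.05,0,0,0],[0.6,-0.3,0,-0.05,0,0,0],[0.6,-0.36,0,-0.05,0,0,0],[0.6,-0.42,0,-0.05,0,0,0],[0.6,-0.48,0,-0.05,0,0,0],[0.6,-0.5,0,-0.05,0,0,0],[0.6,-0.5,0,-0.05,0,0,0]]'
sed -i 's/130:270,200:340/165:245,215:295/' look3.py; python3 look3.py 7
```

```text
time_s: 20.12
position: [0.3634, -0.0885, 0.2194]
tcp_rot: [[0.28, 0.831, 0.48], [0.96, -0.244, -0.138], [0.002, 0.499, -0.867]]
force: [0.1, 0.4, -1.1]
opening: 0.601
grasp_force: 0.0
top torch 0.93 [0.5517 0.198  0.0759] clip mm [-0.7701  1.4584 -4.3534]
top torch_lens 0.94 [0.575  0.2878 0.0796] clip mm [-1.3293 94.1843  0.359 ]
top clip_seat 0.58 [0.5525 0.1963 0.0785] clip mm [ 1.6652  0.053  -2.8093]
top fork_a 0.76 [0.5595 0.2343 0.0782] clip mm [-1.8868 38.4846 -0.9435]
top fork_a 0.63 [0.5343 0.1648 0.078 ] clip mm [ -5.8739 -35.3012   1.3121]
top flange_top 0.72 [0.578  0.1635 0.1416] clip mm [ 63.6952 -24.224   32.8362]
top flange_top 0.35 [0.5507 0.1991 0.0778] clip mm [-0.8399  2.2317 -2.0693]
top contact_face 0.98 [0.527  0.1202 0.0833] clip mm [  1.6621 -80.1495   2.8527]
mask 0.74 440 [ 4.4566 16.6496 12.2882]
side fork_a 0.31 [0.6049 0.4632 0.0023] clip mm [-59.9148 270.8969 -54.1832]
TCP axis point clip mm [  -9.2948 -325.89    177.5228] tilt err [-2.1385 -0.17   -0.0478] 0.5980000063032054 0.0 20.925
```

View pics/b7.png

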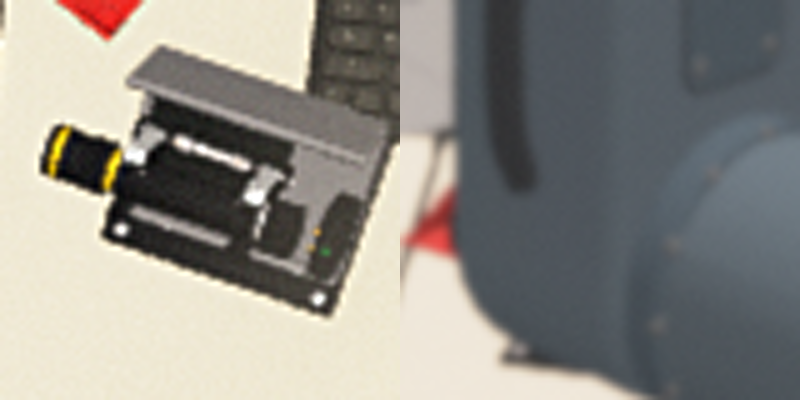

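The torch lies in both forks, with white rollers over the barrel at (140,145) and (263,190). The tail faces the block and the lens is out at the left. One quick depth check that it sits level, then I hand in.

```bash
python3 - <<'E'
from plan import *
d=np.load("top_d7.npy"); P=cloud("top",d,np.ones_like(d,bool)); Q=(P-seat)@W*1e3
for y0,y1 in((-70,-52),(-29,-10),(-10,10),(10,29),(58,80)):
    m=(Q[:,1]>y0)&(Q[:,1]<y1)&(abs(Q[:,0])<13)&(Q[:,2]>-10)&(Q[:,2]<40); q=Q[m]
    f=lambda v:np.hypot(q[:,0]-v[0],q[:,2]-v[1])-(13 if abs(y0)<50 and y1<50 else 17)
    r=least_squares(f,[0,0],loss='soft_l1'); print(y0,y1,m.sum(),r.x,"top z",np.percentile(q[:,2],90))
E
```

```text
-70 -52 50 [-0.2467  1.0506] top z 20.00689953103948
-29 -10 48 [ 0.2026 -0.4874] top z 14.93255796371658
-10 10 49 [ 1.0033 -0.2052] top z 14.125690760544911
10 29 51 [0.1229 0.816 ] top z 15.153286429688787
58 80 58 [-0.3386  1.1476] top z 21.47953190450353
```

The axis lies within about 1 mm of the seat along its whole length, so it is fully home.

```bash
python3 -c "
from rig import workorder; print(workorder.hand_in())"
```

```text
the job is handed in; nothing more can be done
None
```

The torch is on charge and handed in: it sits home in both forks to within about 1 mm by depth, rollers over the barrel, tail to the contact block, lens out at the open end. The first grasp slipped and moved the torch about 3 mm before the second held; I did not check the mug and multimeter again, but the arm stayed well clear of them.

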